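Load the board tester and shut its guard

TASK

Set the green converter board down in the yellow-cornered nest of the bench tester and let go of it, then slide the tester's clear guard over it until the latch clicks and holds the guard shut by itself. Push gently and by feel: do not force the guard against its end stop, and leave the other things on the bench where they are.

Things in the scene. Friction and masses are not known exactly. Their poses are not given: they have to be found in the camera images.
- tester: Grey bench tester, fixed to the table, 200 mm deep, 455 mm long, 45 mm high to its deck. Origin: on its underside, midway front to back, 210 mm from the latch end. Its x points away from its front panel (about the robot's +x), y along its length, z up; it stands turned by up to 0.22 rad. The guard parks at its +y end; the nest and the latch are at its -y end.
- nest (a point): Black nest plate on the deck between four yellow angle corners. Point: centre of its top face, 50 mm above the table, at x 0, y -75 mm of the tester; axes as the tester's. The corners stand 14 mm above the plate and leave 97 mm (x) by 71 mm (y) for the board. An end panel, top 111 mm above the table, stands 73 mm from the nest's centre on the latch side.
- heatsink (a point): Grasp point on the heat sink of the loose green board (0.13-0.25 kg). Board: 90 mm along its x, 64 mm along its y, 3 mm thick, on four 8 mm feet; either way round fits the nest. The heat sink in its middle is 24 mm wide (x), 44 mm long (y), and reaches from 11 to 49 mm above the feet; the point lies on its axis, 36 mm above the feet, 25 mm above the board's face. Axes as the board's.
- guard (a joint): How far the clear guard has slid (m) along the tester's -y: 0 = parked open, 0 to 0.03 at the start, grows as it shuts. It runs with about 1.2 N friction. Latched, it rests between 0.198 and 0.222: its steel striker is set on slotted screws up to 12 mm either way, so where it catches must be felt. If not caught, a spring pushes the released guard back 10 mm or more.
- guard_handle (a point): Middle of the black handle bar on top of the guard, and moving with it: a round bar, 12 mm thick, 88 mm long between its legs, along the tester's x, its axis 161 mm above the table and 36 mm above the guard's top. The guard is a clear hood 190 mm (x) by 180 mm (y), top 125 mm above the table, with the handle at its middle.
- latch: Dark latch bracket at the tester's -y end, 200 mm high with its red knob; origin on the tester's axis at deck height. Feel of the push: an ejector spring (2-4 N) over the last 32 mm, the wedge lifting the bolt over the last 19 mm (rising to about 10 to 14 N in all), then a sudden drop at the click. Rubber stops begin 1 mm past the caught place, 12 N per mm; latch and stops bear 20 N at most.
- solder_spool: White solder spool standing on the bench, 60 mm across and 34 mm high. Bystander. Origin: centre of its underside.
- flux_jar: Small amber jar with a black cap, 48 mm across and 46 mm high. Bystander. Origin: centre of its underside.
- tip_cleaner: Small dark steel bowl with brass wool (soldering tip cleaner), 64 mm across and 44 mm high. Bystander. Origin: centre of its underside.
- screwdriver: Orange-handled screwdriver lying on the bench, 150 mm long. Bystander.
Mind the look-alikes: they are no part of the job. What is shaped like the part that bears heatsink but purple or red is not meant.

How it is judged:
By the outcome, as a careful person would: the job done as asked, in the order asked, and still so for the second after the job is handed in, with the robot touching nothing.
It also fails if it takes over 72 s, if anything falls off the work surface, if the arm or the gripper's body presses on something with over 40 N, if the wrist force passes 120 N, or if a joint passes its speed limit or range.

ROBOT

A 6-joint arm with a two-finger parallel gripper is mounted at the origin on the work surface. World frame = base frame: x ahead of the robot, y to its left, z up, the work surface at z = 0. Lengths are in mm, angles in rad, forces in N, time in s.
With the tool pointing down it reaches from about 250 to 800 mm from the base axis. Payload 3.9 kg.
Tool frame: the origin (TCP) lies between the finger pads; the fingertips stand 25 mm ahead of it and the grasp point (between the pads) lies 6 mm ahead of it (robot.tcp_to_tips is the distance from the TCP to the fingertips, in mm); z points along the fingers, y is the direction in which the jaws open and shut (so a half turn about z gives the same grasp; the last joint's range is limited). The gripper opens to 85 mm and grips with 20 to 120 N. Pads are 22 mm wide; open, the fingers measure 114 mm over their backs; the gripper's body (76 mm by 85 mm) begins 54 mm behind the grasp point. The pads swing forward as they close: fully open they stand 13 mm farther back than shut.
Start: joints at [-1.121, 0.26, -0.138, 1.173, 0, 1.571], TCP at [228.257, -472.773, 256.304] pointing down, gripper open.
Joint ranges: [-2.78, 2.78], [-0.83, 1.72], [-1.28, 1.37], [-1.9, 2.12], [-1.57, 1.48], [-3.14, 3.14]. Speed limits (rad/s): [2.57, 2.57, 3.14, 3.14, 3.14, 3.14].

INTERFACE

Orientations are given as a 3x3 rotation matrix whose columns are the frame's x, y, z axes.
In Python, from workcell import readout, camera, camera_params, job_done, robot gives the robot as it stands.
- The arm moves only by the tool carry_out, never from a script. Its argument "commands" is a list of rows, each a list of 3 entries, a list of its own where there are three numbers: the shift along the world's x, y, z in cm, then the turn, a rotation vector about the world's x, y, z in rad, then the gripper's target within -1 to 1 (shut at 1, half-way at 0, fully open at -1). In form: [[[x, y, z], [ax, ay, az], fingers], ...]. A call has 1 to 20 rows; each row is the pose to reach, as a shift and turn from the pose measured when the call began; what a row does not reach only later rows make up. A row lasts 1/12 s, in which the tool goes at most 41.7 mm and 7.16 degrees, less where a joint would pass 70% of its speed; a pose out of reach is approached as far as the arm can. A call with a gripper value outside its range is refused whole. The fingers move at their own pace and stop on an object; "squeeze" is the grip in N (left out, the last holds). Time passes only in rows, so rows that repeat a pose let the fingers close. It gives the time, the measured TCP pose, the force and the opening at its end, in the units of the state.
- readout.read_state(): the state, without advancing time (a new reading comes with each control period).
- camera(name): name is "scene" or "top"; returns the picture (384x512x3 uint8, red, green, blue); there is no depth.
- camera_params(name): a dict with "K" (3x3 intrinsics, pixels), "rvec" (rotation vector, rad) and "tvec" (3), from world to camera coordinates, as OpenCV has them. Camera axes: x right, y down, z forward; pixel columns grow to the right and rows downward; lengths in mm; the calibration is good to about 2 mm. A picture is of the moment at which its call begins. camera_params takes no time and is no camera call.
- job_done(): hands the job in, once; it reports no verdict.
The state is a dict: "t": time; "q": joint angles; "joint_velocities": joint speeds; "effort": joint torques, N m; "position": TCP position; "tool_rot": TCP orientation; "force": force on the tool from outside, world axes, zero at the start; "torque": the same for the moment, N m; "gripper_width": opening from 0.0 (shut) to 1.0 (fully open).
Only numpy, scipy, OpenCV 4.12 (cv2) and the standard library are available. Lean on these libraries where they do the work, as an engineer would, in place of code of your own. Each camera call takes 0.05 s, during which the arm holds its last target.

## Working session

There is one attempt and no reset: what is moved stays moved. The work goes in short steps, Python scripts to look and compute and a tool call to move; the robot and the scene stay as the last step left them, time stands still between calls to the robot, and variables do not carry over. Pictures are saved under pics/ and viewed, and the job is handed in when it is done.

Besides the shell and the picture viewer there is one more tool, called after "Emit:" by a JSON object that holds its "fn" and its "kwargs". carry_out: Moves the arm, as the interface text tells. Its arguments: {"type":"object","properties":{"commands":{"type":"array"},"squeeze":{"type":"number"}},"required":["commands"]}

```bash
mkdir -p pics; ls
python3 - <<'E'
from workcell import readout,camera,camera_params,robot
import cv2
print(readout.read_state())
for n in ("scene","top"):
    cv2.imwrite(f"pics/{n}0.png",cv2.cvtColor(camera(n),cv2.COLOR_RGB2BGR)); print(camera_params(n))
E
```

```text
pics
{'t': 0.0, 'q': array([-1.12104556e+00,  2.60669705e-01, -1.39376792e-01,  1.17271033e+00,
       -2.17346533e-05,  1.57079051e+00]), 'joint_velocities': array([ 0.0007769 ,  0.00136145, -0.00016123,  0.0009062 ,  0.00205281,
       -0.0004187 ]), 'effort': array([ 1.75652494e-04, -4.05680144e+01,  2.53921688e+01,  1.87582767e-02,
        3.24740768e-05, -1.07981826e-06]), 'position': array([ 227.95499248, -472.21792175,  255.4694489 ]), 'tool_rot': array([[ 9.00552935e-01,  4.34745502e-01, -8.71881176e-04],
       [ 4.34746376e-01, -9.00551223e-01,  1.75608591e-03],
       [-2.17232092e-05, -1.96049550e-03, -9.99998078e-01]]), 'force': array([0.38405942, 0.53569472, 0.53290015]), 'torque': array([ 0.00219272, -0.00438164,  0.03376816]), 'gripper_width': 0.9967445795539601}
{'K': array([[391.47794372,   0.        , 248.89037755],
       [  0.        , 391.47794372, 193.06201178],
       [  0.        ,   0.        ,   1.        ]]), 'rvec': array([ 1.43524694,  2.32855013, -0.70236735]), 'tvec': array([ 258.40601574, -314.12177573, 1804.90692374])}
{'K': array([[403.10381119,   0.        , 254.43765156],
       [  0.        , 403.10381119, 192.05135158],
       [  0.        ,   0.        ,   1.        ]]), 'rvec': array([ 2.17479061, -2.21330219,  0.03802566]), 'tvec': array([  -3.11604773,  513.20753071, 1254.83750417])}
```

View pics/scene0.png

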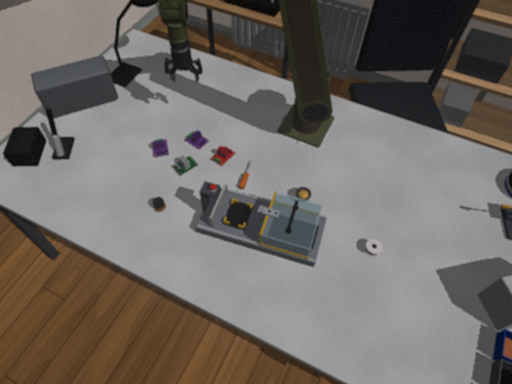

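View pics/top0.png

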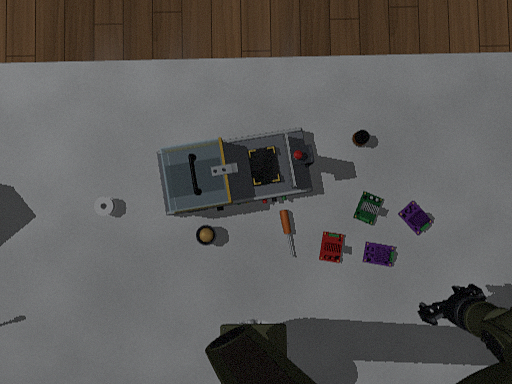

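The scene shows the tester at about (262,225). In the top view the nest is at (264,165), the latch knob at (298,155), the handle at (195,174) and the green board at (368,208), with red and purple look-alikes nearby. Next I zoom in on the top view.

Run:
```python
import cv2
a=cv2.imread("pics/top0.png")
cv2.imwrite("pics/tz1.png",cv2.resize(a[120:225,150:320],None,fx=4.6,fy=4.6,interpolation=cv2.INTER_CUBIC))
cv2.imwrite("pics/tz2.png",cv2.resize(a[180:275,310:440],None,fx=6,fy=6,interpolation=cv2.INTER_CUBIC))
a=cv2.imread("pics/scene0.png")
cv2.imwrite("pics/sz1.png",cv2.resize(a[120:270,140:340],None,fx=4,fy=4,interpolation=cv2.INTER_CUBIC))
```

```text
(no output)
```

View pics/tz1.png

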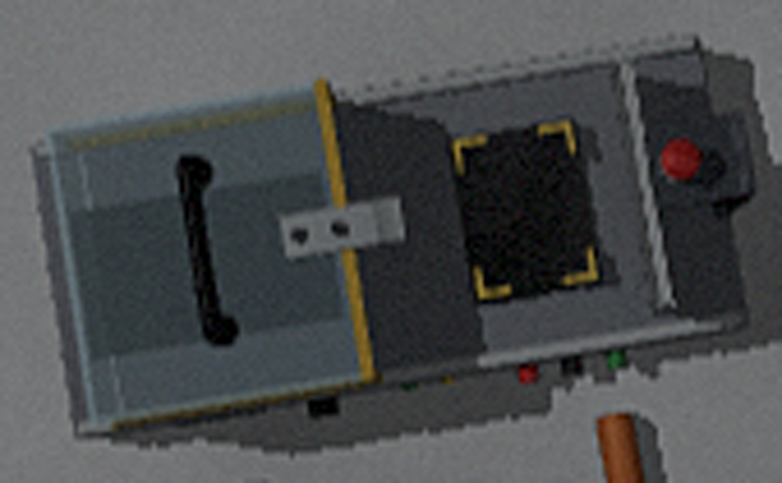

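View pics/tz2.png

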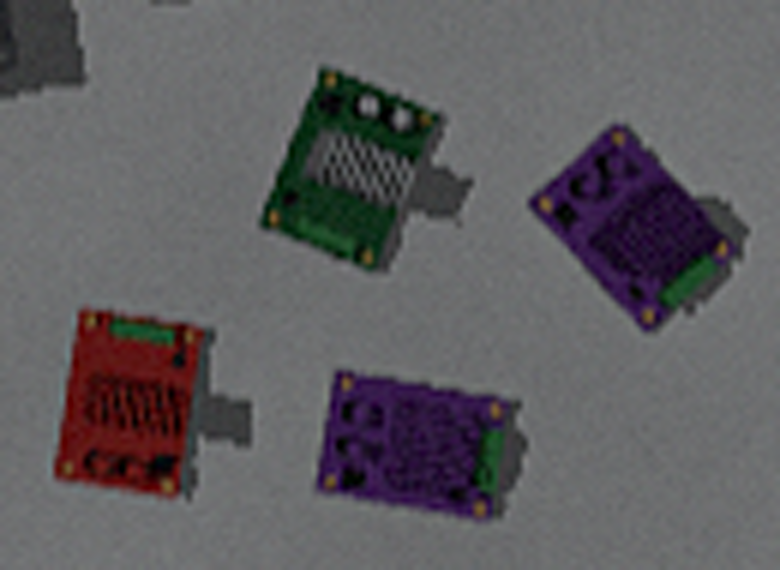

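View pics/sz1.png

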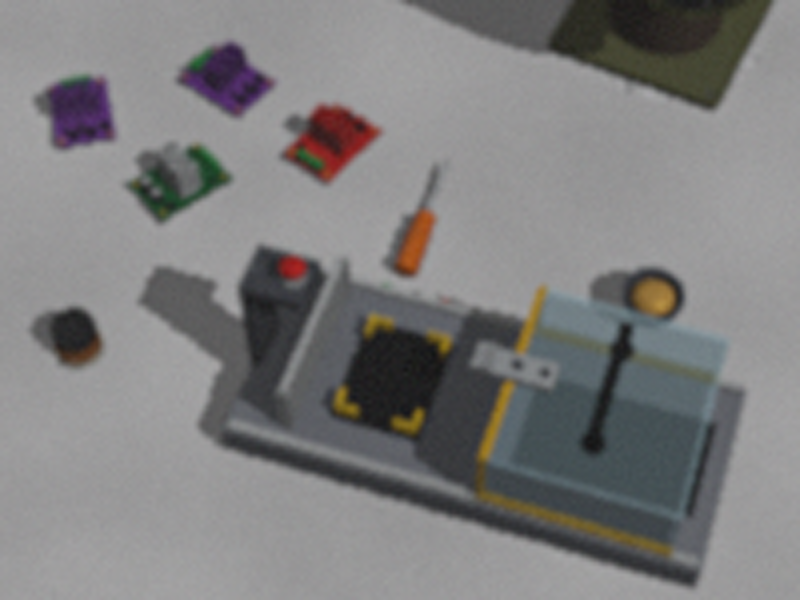

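```bash
cat > h.py <<'E'
import numpy as np,cv2
from workcell import camera_params
def ray(n,uv,z):
    p=camera_params(n);R=cv2.Rodrigues(np.array(p["rvec"]))[0];t=np.array(p["tvec"])
    uv=np.atleast_2d(uv).astype(float)
    d=(np.linalg.inv(p["K"])@np.c_[uv,np.ones(len(uv))].T).T@R
    c=-R.T@t
    return c+d*((z-c[2])/d[:,2])[:,None]
def proj(n,X):
    p=camera_params(n)
    return cv2.projectPoints(np.atleast_2d(X).astype(float),p["rvec"],p["tvec"],p["K"],None)[0].reshape(-1,2)
E
python3 - <<'E'
from h import *
def comps(m,off,mn=4):
    n,l,s,c=cv2.connectedComponentsWithStats(m.astype(np.uint8),connectivity=8)
    return [(s[i,4],c[i]+off,np.argwhere(l==i)[:,::-1]+off) for i in range(1,n) if s[i,4]>=mn]
for n,boxes in (("top",dict(nest=(230,140,290,195),board=(345,180,395,235),guard=(155,130,235,215),knob=(285,145,312,170))),("scene",dict(nest=(215,190,262,240),board=(165,150,203,180),guard=(262,190,330,260),knob=(200,178,222,195)))):
    im=cv2.imread(f"pics/{n}0.png"); 
    for k,(x0,y0,x1,y1) in boxes.items():
        a=im[y0:y1,x0:x1].astype(int);b,g,r=a[...,0],a[...,1],a[...,2];off=np.array([x0,y0])
        if k=="nest": m=(r>b+40)&(g>b+25);zs=64
        if k=="board": m=(g>r+15)&(g>b+10);zs=11
        if k=="guard": m=(a.max(2)<35);zs=161
        if k=="knob": m=(r>g+60)&(r>b+60);zs=200
        for s,c,pts in comps(m,off):
            rect=cv2.minAreaRect(pts.astype(np.float32))
            print(n,k,s,c.round(1),ray(n,c,zs)[0].round(1),"rect",np.round(rect[0],1),np.round(rect[1],1),round(rect[2],1), "box", cv2.boxPoints(rect).round(1).tolist() if s>60 else "")
        if k=="board":
            pts=np.argwhere(m)[:,::-1]+off; r_=cv2.minAreaRect(pts.astype(np.float32)); B=ray(n,cv2.boxPoints(r_),11); print("ALL board",B.round(1).tolist(),B.mean(0))
        if k=="nest":
            pts=np.argwhere(m)[:,::-1]+off; P=ray(n,pts,64)[:,:2].astype(np.float32);print("ALL nest",cv2.minAreaRect(P))
E
```

```text
top nest 21 [271.3 148.3] [642.1 -66.   64. ] rect [271.8 148.2] [9.2 5.1] 35.5 box 
top nest 20 [250.7 151.6] [633.2  -3.4  64. ] rect [250.7 151.4] [4.7 7.9] 39.8 box 
top nest 19 [276.7 178.7] [549.7 -80.5  64. ] rect [275.6 177.6] [6.1 6.5] 78.7 box 
top nest 22 [255.7 182. ] [541.1 -17.   64. ] rect [255.5 182.2] [8.6 4.7] 29.7 box 
ALL nest ((591.6609497070312, -41.49687576293945), (106.09722900390625, 78.7544174194336), 8.60821533203125)
top board 328 [366.1 209. ] [ 453.8 -360.5   11. ] rect [367.6 207.6] [20.6 27.8] 22.2 box [[352.79998779296875, 216.60000610351562], [363.29998779296875, 190.89999389648438], [382.3999938964844, 198.6999969482422], [371.79998779296875, 224.39999389648438]]
ALL board [[430.8, -318.2, 11.0], [510.8, -353.4, 11.0], [485.3, -412.1, 11.0], [405.5, -376.8, 11.0]] [ 458.1047179  -365.13741626   11.        ]
top guard 6 [228.3 143.3] [643.6  56.8 161. ] rect [228.  143.5] [1. 4.] 90.0 box 
top guard 214 [193.7 174.2] [559.  154.4 161. ] rect [194.4 174. ] [41.3  7.5] 80.0 box [[187.10000610351562, 154.3000030517578], [194.5, 153.0], [201.699996948242
[... 1226 characters left out ...]
   11. ] rect [184.9 165. ] [11.5 20.8] 59.0 box [[173.0, 165.39999389648438], [190.8000030517578, 154.6999969482422], [196.6999969482422, 164.60000610351562], [178.89999389648438, 175.1999969482422]]
ALL board [[481.6, -406.2, 11.0], [397.8, -369.7, 11.0], [432.5, -319.6, 11.0], [514.3, -356.4, 11.0]] [ 456.53941503 -362.99455595   11.        ]
scene guard 15 [294.5 208.4] [539.5 155.6 161. ] rect [294.6 209.1] [2.4 8.2] 11.3 box 
scene guard 12 [290.4 219.8] [587.8 160.9 161. ] rect [290.4 219.5] [1.1 9.5] 15.9 box 
scene guard 17 [287.9 229.4] [625.9 168.1 161. ] rect [288.4 229.1] [3.1 5.8] 33.7 box 
scene knob 27 [212.7 186.3] [ 609.2 -128.   200. ] rect [212.6 186.3] [5.8 4.5] 26.6 box
```

Run:
```python
from h import *
im=cv2.imread("pics/top0.png");s=cv2.imread("pics/scene0.png")
cv2.imwrite("pics/b1.png",np.hstack([cv2.resize(im[185:230,345:390],(540,540),interpolation=cv2.INTER_CUBIC)])*1)
cv2.imwrite("pics/b2.png",cv2.resize(s[148:180,165:205],None,fx=16,fy=16,interpolation=cv2.INTER_CUBIC))
```

```text
(no output)
```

View pics/b1.png

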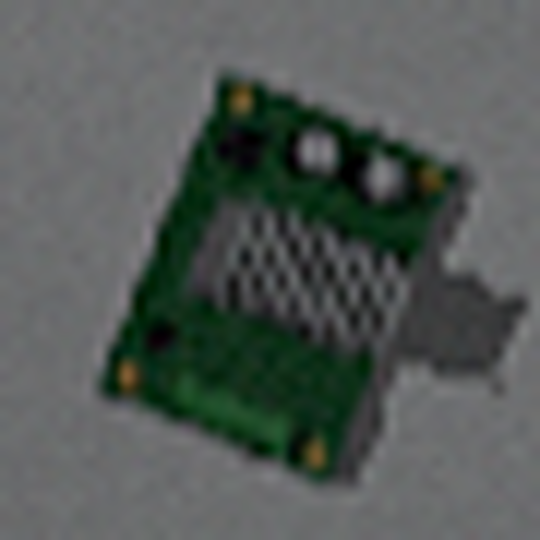

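View pics/b2.png

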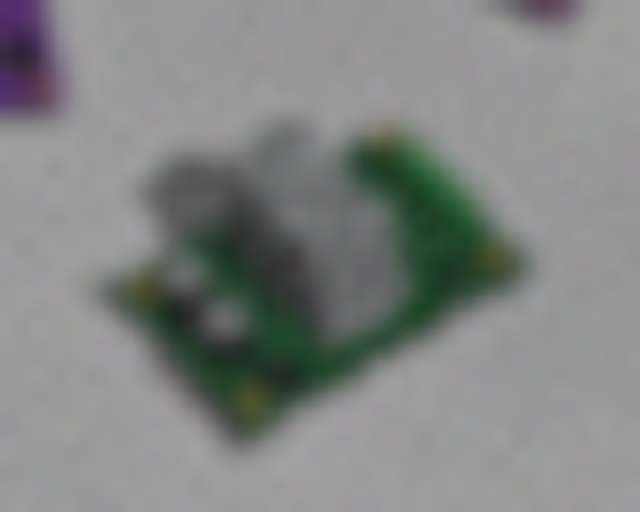

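Run:
```python
from h import *
T=lambda p:(np.array(p)+.5)/12-.5+[345,185]
S=lambda p:(np.array(p)+.5)/16-.5+[165,148]
H=ray("top",[T(p) for p in [(241,100),(431,180),(315,452),(127,376)]],11);print("holes",H.round(1).tolist(),H.mean(0))
G=ray("scene",[S(p) for p in [(250,402),(140,290),(384,140),(490,258)]],11);print("holes s",G.round(1).tolist(),G.mean(0))
for A in (H,G):
    d=A[0]+A[1]-A[2]-A[3];e=A[0]+A[3]-A[1]-A[2];print(np.arctan2(d[1],d[0]),np.arctan2(-e[0],e[1]),np.linalg.norm(d)/2,np.linalg.norm(e)/2)
def tri(a,b):
    P=[]
    for n in("top","scene"):
        p=camera_params(n);P.append(p["K"]@np.c_[cv2.Rodrigues(p["rvec"])[0],p["tvec"]])
    X=cv2.triangulatePoints(P[0],P[1],np.array(a,float).reshape(2,1),np.array(b,float).reshape(2,1));return (X[:3]/X[3]).ravel()
c=(H.mean(0)+G.mean(0))/2; th=-.413;ex=np.array([np.cos(th),np.sin(th)]);ey=np.array([-ex[1],ex[0]])
for a,b in [((318,150),(222,325)),((384,180),(187,270))]:
    X=tri(T(a),S(b));print("cap",X.round(1),(X-c)[:2]@ex,(X-c)[:2]@ey)
hs=ray("top",T((298,277)),49)[0];hs2=ray("top",T((318,277)),49)[0];print("hs guess",hs,hs2)
tb=ray("top",T((235,412)),16)[0];print("term",(tb-c)[:2]@ex,(tb-c)[:2]@ey)
print("handle",ray("top",[194.4,174],161),ray("scene",[291,219],161))
```

```text
holes [[504.4, -357.3, 11.0], [482.6, -406.1, 11.0], [412.4, -373.8, 11.0], [433.0, -325.5, 11.0]] [ 458.08429117 -365.65384228   11.        ]
holes s [[500.6, -359.1, 11.0], [482.4, -404.5, 11.0], [409.7, -374.0, 11.0], [431.4, -328.0, 11.0]] [ 456.01788558 -366.38159733   11.        ]
-0.4244965067840095 -0.411365335776427 77.71736270076974 52.92704165367058
-0.4095566393069068 -0.4117398095258607 77.35975258982218 49.86390535701997
cap [ 490.4 -372.7   24.1] 33.20016327156831 7.248690114542299
cap [ 482.2 -387.9   29.2] 31.791695629247396 -9.939309936608177
hs guess [ 457.91187856 -360.30533078   49.        ] [ 457.82423758 -365.3460985    49.        ]
term -36.57273967893761 -0.7339732806462818
handle [[559.581801   152.44320139 161.        ]] [[584.20934855 161.51292756 161.        ]]
```

Emit:
{"fn": "carry_out", "kwargs": {"commands": [[[4,2,0],[0,0,0.12],0.15],[[8,4,-2],[0,0,0.24],0.15],[[12,6,-4],[0,0,0.36],0.15],[[16,7.5,-7],[0,0,0.48],0.15],[[20,9,-10],[0,0,0.6],0.15],[[22.9,10.6,-13],[0,0,0.707],0.15],[[22.9,10.6,-14],[0,0,0.707],0.15],[[22.9,10.6,-14],[0,0,0.707],0.15],[[22.9,10.6,-14],[0,0,0.707],0.15]], "squeeze": 40}}

```text
t: 0.85
position: [456.6, -363.8, 112.4]
tool_rot: [[0.4, 0.917, -0.007], [0.917, -0.4, 0.005], [0.002, -0.008, -1.0]]
force: [-1.2, 0.4, 0.9]
gripper_width: 0.426
```

Run:
```python
from h import *
from workcell import robot,camera,readout
s=readout.read_state();print({k:np.round(s[k],3).tolist() for k in("t","position","tool_rot","force","gripper_width","q")});print(robot.tcp_to_tips)
a=cv2.cvtColor(camera("top"),cv2.COLOR_RGB2BGR);b=cv2.cvtColor(camera("scene"),cv2.COLOR_RGB2BGR)
cv2.imwrite("pics/m1.png",np.hstack([cv2.resize(a[175:245,330:410],(400,350),interpolation=cv2.INTER_CUBIC),cv2.resize(b[120:185,155:225],(400,350),interpolation=cv2.INTER_CUBIC)]))
print(proj("top",[[457,-366,49]]),proj("scene",[[562,156,161]]),proj("top",[[562,156,161]]))
```

```text
{'t': 0.85, 'position': [456.566, -363.796, 112.426], 'tool_rot': [[0.4, 0.917, -0.007], [0.917, -0.4, 0.005], [0.002, -0.008, -1.0]], 'force': [-1.202, 0.372, 0.912], 'gripper_width': 0.426, 'q': [-0.673, 0.458, -0.231, 0.891, -0.001, 1.309]}
25.0
[[371.26598268 207.89312331]] [[292.05320504 213.39846939]] [[193.11319361 173.15604591]]
```

View pics/m1.png

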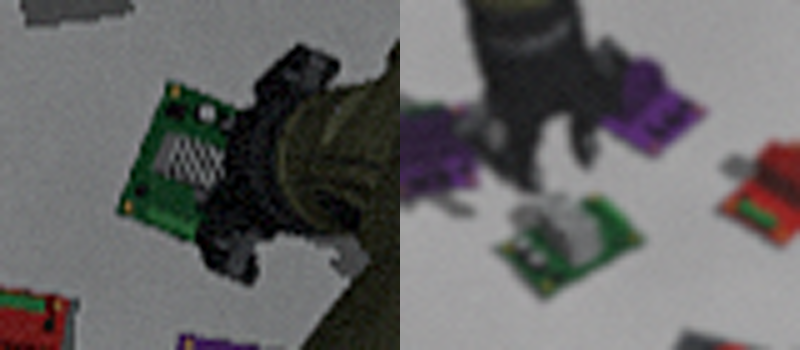

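Emit:
{"fn": "carry_out", "kwargs": {"commands": [[[0,-0.15,-3],[0,0,0],0.15],[[0,-0.15,-5],[0,0,0],0.15],[[0,-0.15,-6],[0,0,0],0.15],[[0,-0.15,-6],[0,0,0],0.15],[[0,-0.15,-6],[0,0,0],0.15]]}}

```text
t: 1.37
position: [455.9, -368.7, 56.6]
tool_rot: [[0.404, 0.915, -0.002], [0.915, -0.404, 0.0], [-0.001, -0.002, -1.0]]
force: [0.0, 0.2, -0.4]
gripper_width: 0.426
```

Run:
```python
from h import *
from workcell import robot,camera,readout
b=cv2.cvtColor(camera("scene"),cv2.COLOR_RGB2BGR)
cv2.imwrite("pics/m2.png",cv2.resize(b[135:185,155:215],(720,600),interpolation=cv2.INTER_CUBIC))
```

```text
(no output)
```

View pics/m2.png

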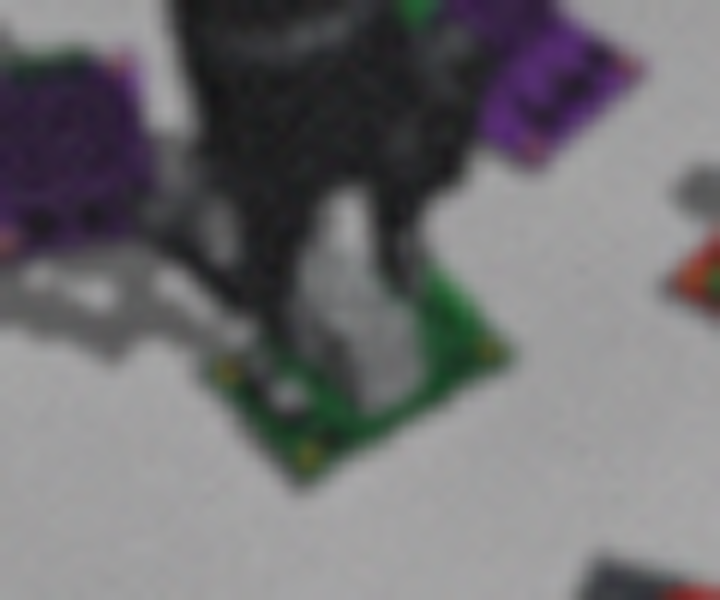

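Emit:
{"fn": "carry_out", "kwargs": {"commands": [[[0.1,0.2,-0.4],[0,0,0],0.25],[[0.1,0.2,-0.4],[0,0,0],0.3],[[0.1,0.2,-0.4],[0,0,0],0.8],[[0.1,0.2,-0.4],[0,0,0],0.8],[[0.1,0.2,-0.4],[0,0,0],0.8],[[0.1,0.2,-0.4],[0,0,0],0.8]], "squeeze": 45}}

```text
t: 1.92
position: [458.1, -367.5, 54.4]
tool_rot: [[0.403, 0.915, 0.0], [0.915, -0.403, -0.002], [-0.002, 0.001, -1.0]]
force: [-1.3, 0.1, 6.4]
gripper_width: 0.27
```

Emit:
{"fn": "carry_out", "kwargs": {"commands": [[[0,0,1],[0,0,0],0.8],[[0,0,3],[0,0,0],0.8],[[0,0,6],[0,0,0],0.8],[[0,0,6],[0,0,0],0.8],[[0,0,6],[0,0,0],0.8]]}}

```text
t: 2.33
position: [459.6, -368.4, 116.6]
tool_rot: [[0.403, 0.915, 0.004], [0.915, -0.403, -0.005], [-0.003, 0.005, -1.0]]
force: [0.6, -0.1, -1.8]
gripper_width: 0.274
```

Run:
```python
from h import *
from workcell import robot,camera,readout
b=cv2.cvtColor(camera("scene"),cv2.COLOR_RGB2BGR)
cv2.imwrite("pics/m3.png",cv2.resize(b[115:185,145:229],(720,600),interpolation=cv2.INTER_CUBIC))
print(readout.read_state()["position"],readout.read_state()["force"])
```

```text
[ 458.46912305 -367.59279585  115.03527116] [-0.23173484 -0.43530664 -2.16832752]
```

View pics/m3.png

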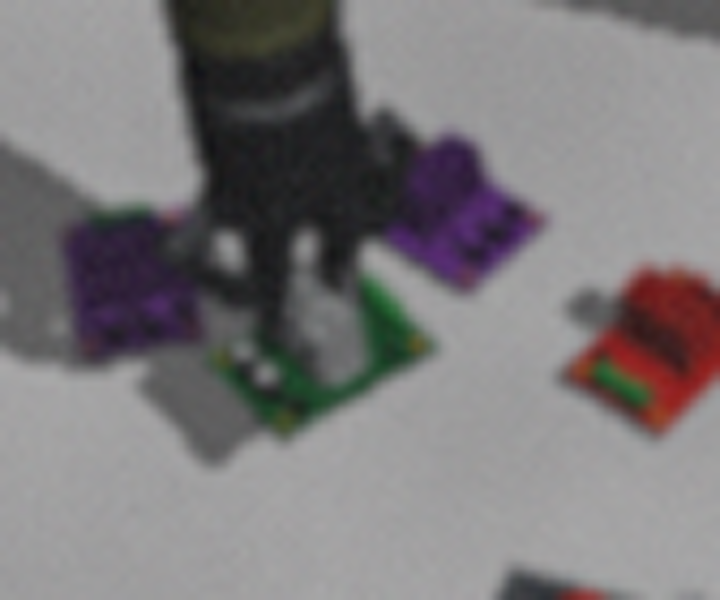

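The board is lifted level, with the heat sink held between the fingers. I carry it over high to clear the 200 mm latch.

Emit:
{"fn": "carry_out", "kwargs": {"commands": [[[0,0,4],[0,0,0],0.8],[[0,0,8],[0,0,0.06],0.8],[[0,2,12],[0,0,0.12],0.8],[[1,4,15],[0,0,0.18],0.8],[[2,7,17],[0,0,0.24],0.8],[[4,10,18],[0,0,0.3],0.8],[[5,13,18],[0,0,0.36],0.8],[[6,16,18],[0,0,0.42],0.8],[[8,19,18],[0,0,0.48],0.8],[[9,22,18],[0,0,0.54],0.8],[[10.5,25,18],[0,0,0.565],0.8],[[12,28,18],[0,0,0.565],0.8],[[13,31,18],[0,0,0.565],0.8],[[13.35,32.7,18],[0,0,0.565],0.8],[[13.35,32.7,18],[0,0,0.565],0.8],[[13.35,32.7,18],[0,0,0.565],0.8]]}}

```text
t: 3.72
position: [591.3, -39.6, 293.2]
tool_rot: [[-0.152, 0.988, -0.001], [0.988, 0.152, -0.002], [-0.002, -0.002, -1.0]]
force: [-0.3, 0.2, -1.7]
gripper_width: 0.268
```

Run:
```python
from h import *
from workcell import robot,camera,readout
s=readout.read_state();print(s["position"],s["tool_rot"].round(3).tolist(),s["force"],s["gripper_width"])
b=cv2.cvtColor(camera("scene"),cv2.COLOR_RGB2BGR)
cv2.imwrite("pics/m4f.png",b)
cv2.imwrite("pics/m4.png",cv2.resize(b[135:245,170:302],(720,600),interpolation=cv2.INTER_CUBIC))
```

```text
[591.32697382 -39.62654238 293.22588789] [[-0.152, 0.988, -0.001], [0.988, 0.152, -0.002], [-0.002, -0.002, -1.0]] [-0.33865185  0.17155663 -1.71577162] 0.2683276057803933
```

View pics/m4.png

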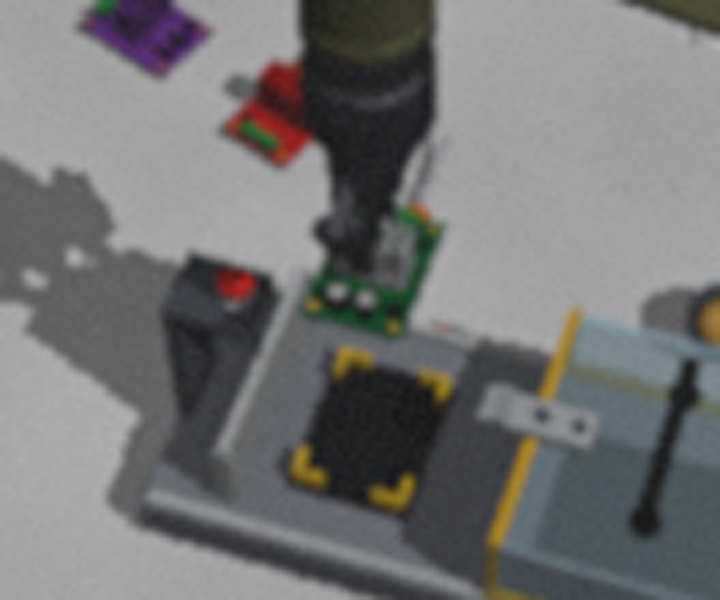

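Emit:
{"fn": "carry_out", "kwargs": {"commands": [[[0.05,-0.1,-4],[0,0,0],0.8],[[0.05,-0.1,-8],[0,0,0],0.8],[[0.05,-0.1,-12],[0,0,0],0.8],[[0.05,-0.1,-15.5],[0,0,0],0.8],[[0.05,-0.1,-16.5],[0,0,0],0.8],[[0.05,-0.1,-16.5],[0,0,0],0.8],[[0.05,-0.1,-16.5],[0,0,0],0.8]]}}

```text
t: 4.35
position: [591.8, -42.5, 129.2]
tool_rot: [[-0.149, 0.989, -0.001], [0.989, 0.149, -0.002], [-0.002, -0.001, -1.0]]
force: [0.7, 0.1, -1.2]
gripper_width: 0.267
```

Run:
```python
from h import *
from workcell import robot,camera,readout
b=cv2.cvtColor(camera("scene"),cv2.COLOR_RGB2BGR);a=cv2.cvtColor(camera("top"),cv2.COLOR_RGB2BGR)
s=readout.read_state();print(s["position"],s["force"])
cv2.imwrite("pics/m5.png",cv2.resize(b[185:235,210:260],(600,600),interpolation=cv2.INTER_CUBIC))
cv2.imwrite("pics/m5t.png",cv2.resize(a[135:195,225:305],(800,600),interpolation=cv2.INTER_CUBIC))
```

```text
[593.81498121 -42.22465093 131.25337132] [-0.10663843  0.39306336 -2.76775172]
```

View pics/m5.png

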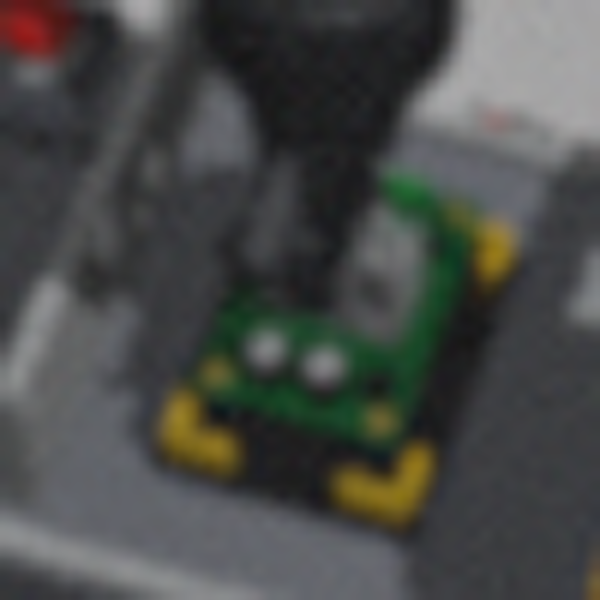

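View pics/m5t.png

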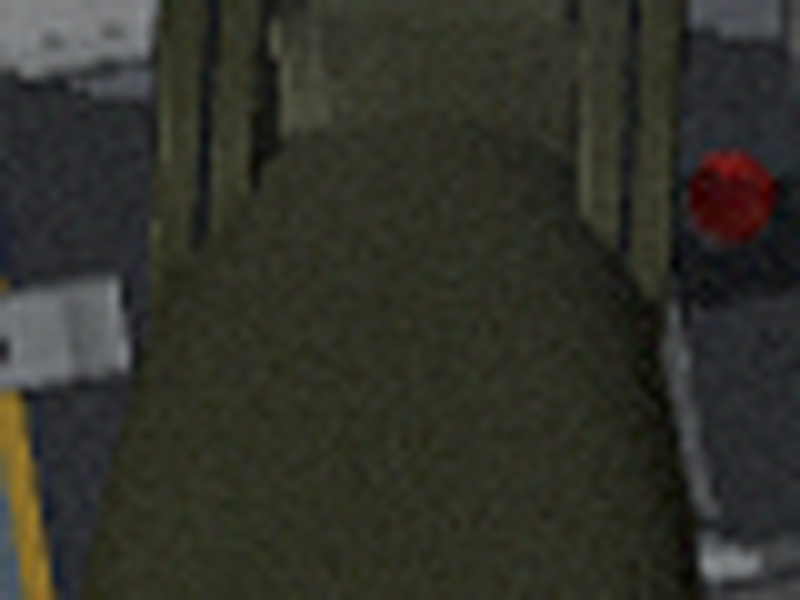

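Run:
```python
from h import *
S=lambda p:(np.array(p)+.5)/12-.5+[210,185]
th=.149;ex=np.array([np.cos(th),np.sin(th)]);ey=np.array([-ex[1],ex[0]]);n=np.array([592,-41])
for z in (86,88,90):
    H=ray("scene",[S((217,377)),S((380,420)),S((455,215))],z)[:,:2]
    print(z,[(np.round((h-n)@ex,1),np.round((h-n)@ey,1)) for h in H])
```

```text
86 [(np.float64(38.2), np.float64(-25.5)), (np.float64(36.9), np.float64(26.4)), (np.float64(-40.2), np.float64(25.0))]
88 [(np.float64(39.3), np.float64(-25.0)), (np.float64(38.0), np.float64(26.7)), (np.float64(-39.0), np.float64(25.4))]
90 [(np.float64(40.3), np.float64(-24.6)), (np.float64(39.0), np.float64(27.1)), (np.float64(-37.8), np.float64(25.8))]
```

Emit:
{"fn": "carry_out", "kwargs": {"commands": [[[0,-0.05,-0.6],[0,0,0],0.8],[[0,-0.05,-1.2],[0,0,0],0.8],[[0,-0.05,-1.8],[0,0,0],0.8],[[0,-0.05,-2.2],[0,0,0],0.8],[[0,-0.05,-2.2],[0,0,0],0.8],[[0,-0.05,-2.2],[0,0,0],0.8],[[0,-0.05,-2.2],[0,0,0],0.8]]}}

```text
t: 5.03
position: [593.8, -42.7, 109.2]
tool_rot: [[-0.15, 0.989, 0.004], [0.989, 0.15, -0.003], [-0.003, 0.003, -1.0]]
force: [-0.5, -0.0, -1.8]
gripper_width: 0.27
```

Run:
```python
from h import *
from workcell import robot,camera,readout
b=cv2.cvtColor(camera("scene"),cv2.COLOR_RGB2BGR)
s=readout.read_state();print(s["position"],s["force"])
cv2.imwrite("pics/m6.png",cv2.resize(b[185:235,210:260],(600,600),interpolation=cv2.INTER_CUBIC))
```

```text
[593.95265289 -42.65343843 109.37846307] [ 0.4708691   0.59420111 -2.13128788]
```

View pics/m6.png

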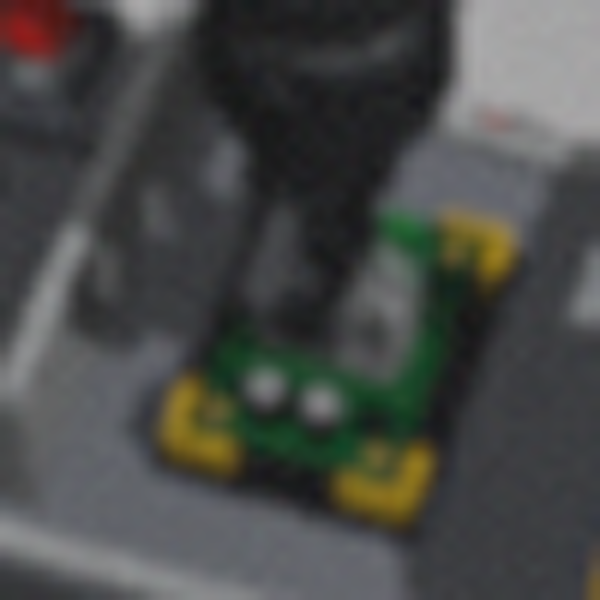

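The board sits inside the four yellow corners, about 5 mm above the nest plate. I lower it the rest of the way gently.

Emit:
{"fn": "carry_out", "kwargs": {"commands": [[[0,0,-0.2],[0,0,0],0.8],[[0,0,-0.35],[0,0,0],0.8],[[0,0,-0.5],[0,0,0],0.8],[[0,0,-0.55],[0,0,0],0.8],[[0,0,-0.55],[0,0,0],0.8]]}}

```text
t: 5.5
position: [594.1, -42.7, 104.5]
tool_rot: [[-0.15, 0.989, 0.005], [0.989, 0.15, -0.003], [-0.003, 0.004, -1.0]]
force: [-0.9, 0.4, 3.6]
gripper_width: 0.267
```

Emit:
{"fn": "carry_out", "kwargs": {"commands": [[[0,0,0],[0,0,0],0.34],[[0,0,0],[0,0,0],0.34],[[0,0,0],[0,0,0],0.34],[[0,0,0.3],[0,0,0],0.3],[[0,0,1.0],[0,0,0],0.2],[[0,0,3.0],[0,0,0],0.1],[[0,0,6.0],[0,0,0],0.1],[[0,0,6.0],[0,0,0],0.1]]}}

```text
t: 6.17
position: [597.5, -42.9, 170.4]
tool_rot: [[-0.149, 0.989, 0.014], [0.989, 0.15, -0.003], [-0.005, 0.014, -1.0]]
force: [0.6, -0.1, 1.6]
gripper_width: 0.451
```

Run:
```python
from h import *
from workcell import robot,camera,readout
b=cv2.cvtColor(camera("scene"),cv2.COLOR_RGB2BGR)
s=readout.read_state();print(s["position"],s["force"],s["gripper_width"])
cv2.imwrite("pics/m7.png",cv2.resize(b[175:235,205:265],(600,600),interpolation=cv2.INTER_CUBIC))
```

```text
[596.84801369 -42.88966817 168.38867126] [0.73508039 0.31834188 0.19258174] 0.448389376234701
```

View pics/m7.png

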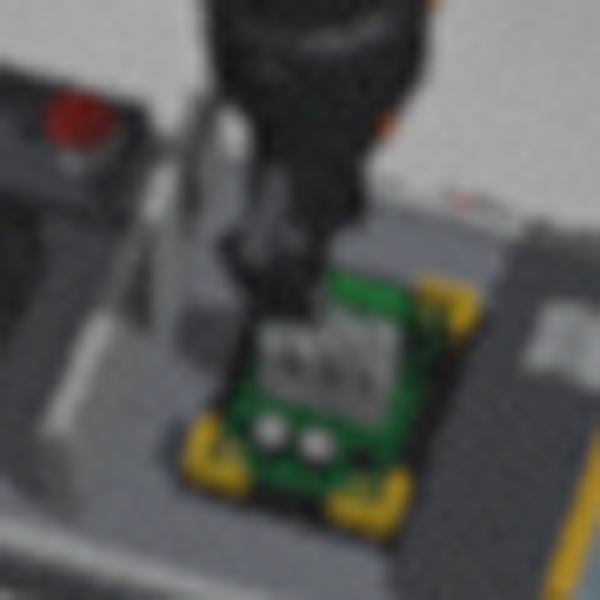

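Emit:
{"fn": "carry_out", "kwargs": {"commands": [[[0,0,4],[0,0,0],0.5],[[-0.2,1,8],[0,0,0],1],[[-0.5,4,9],[0,0,0],1],[[-1,8,9],[0,0,0],1],[[-2,12,9],[0,0,0],1],[[-2.5,16,9],[0,0,0],1],[[-3,20,9],[0,0,0],1],[[-4,23.5,9],[0,0,0],1],[[-4.3,25.5,9],[0,0,0],1],[[-4.3,25.5,9],[0,0,0],1],[[-4.3,25.5,9],[0,0,0],1]]}}

```text
t: 7.13
position: [553.3, 213.1, 257.8]
tool_rot: [[-0.152, 0.988, 0.012], [0.988, 0.152, -0.004], [-0.006, 0.011, -1.0]]
force: [0.5, -0.5, -0.4]
gripper_width: 0.002
```

Run:
```python
from h import *
from workcell import robot,camera,readout
b=cv2.cvtColor(camera("scene"),cv2.COLOR_RGB2BGR);a=cv2.cvtColor(camera("top"),cv2.COLOR_RGB2BGR)
s=readout.read_state();print(s["position"],s["tool_rot"].round(3).tolist(),s["gripper_width"])
cv2.imwrite("pics/m8.png",cv2.resize(b[150:270,200:350],(750,600),interpolation=cv2.INTER_CUBIC))
cv2.imwrite("pics/m8t.png",cv2.resize(a[110:225,150:303],(798,600),interpolation=cv2.INTER_CUBIC))
```

```text
[553.79911514 211.31510003 258.01678021] [[-0.149, 0.989, 0.012], [0.989, 0.149, -0.004], [-0.006, 0.011, -1.0]] 0.0006946450238678053
```

View pics/m8.png

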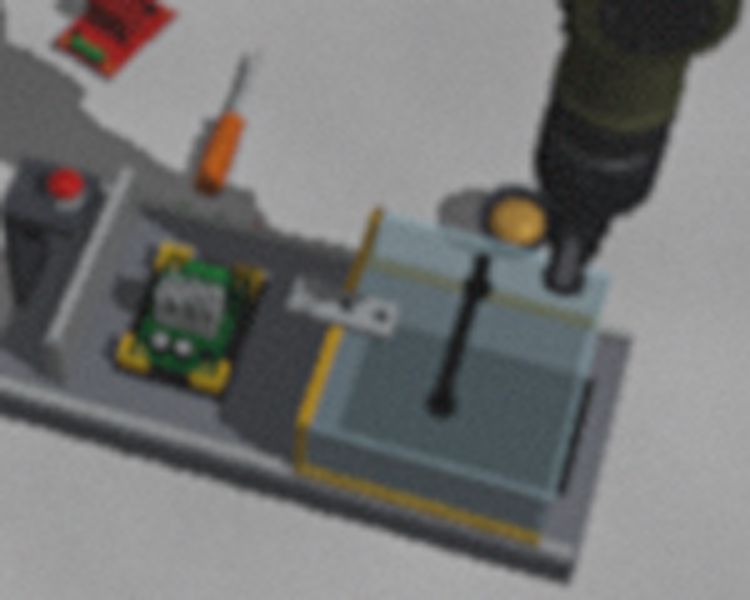

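View pics/m8t.png

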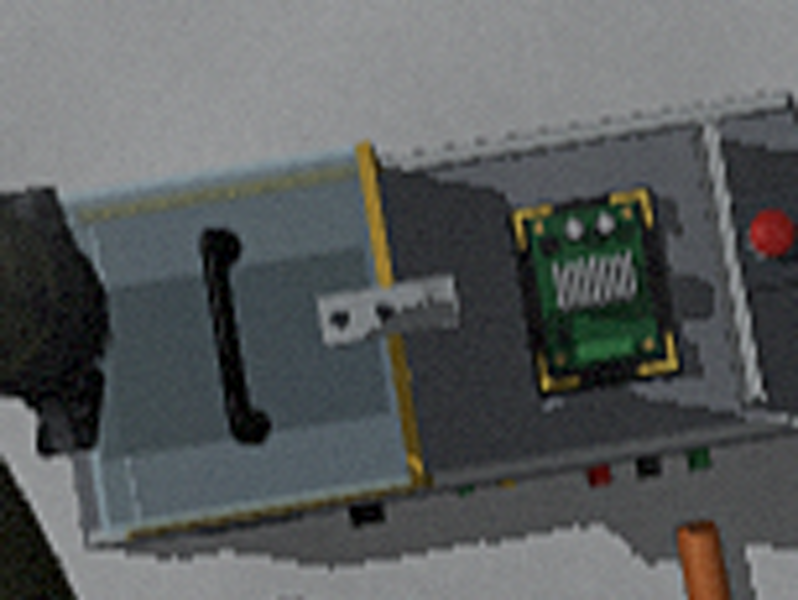

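The board is seated inside the corners and released. The handle bar's middle is at about (561,156) mm. I lower the shut fingers behind it, on the +y side.

Emit:
{"fn": "carry_out", "kwargs": {"commands": [[[0,0,-3],[0,0,0],1],[[0,0,-6],[0,0,0],1],[[0,0,-8.2],[0,0,0],1],[[0,0,-8.7],[0,0,0],1],[[0.15,-1,-8.7],[0,0,0],1],[[0.3,-2,-8.7],[0,0,0],1],[[0.4,-2.6,-8.7],[0,0,0],1],[[0.4,-2.8,-8.7],[0,0,0],1],[[0.4,-2.8,-8.7],[0,0,0],1]]}}

```text
t: 7.98
position: [558.9, 182.4, 172.6]
tool_rot: [[-0.147, 0.989, 0.014], [0.989, 0.147, -0.003], [-0.005, 0.014, -1.0]]
force: [0.6, 0.4, -0.1]
gripper_width: -0.003
```

Run:
```python
from h import *
from workcell import robot,camera,readout
b=cv2.cvtColor(camera("scene"),cv2.COLOR_RGB2BGR)
s=readout.read_state();print(s["position"],s["tool_rot"].round(3).tolist(),s["force"])
cv2.imwrite("pics/m9.png",cv2.resize(b[170:260,260:345],(567,600),interpolation=cv2.INTER_CUBIC))
```

```text
[558.65078692 182.93797469 172.35488034] [[-0.148, 0.989, 0.014], [0.989, 0.148, -0.003], [-0.005, 0.013, -1.0]] [ 0.02314232 -0.79734437 -0.0905709 ]
```

View pics/m9.png

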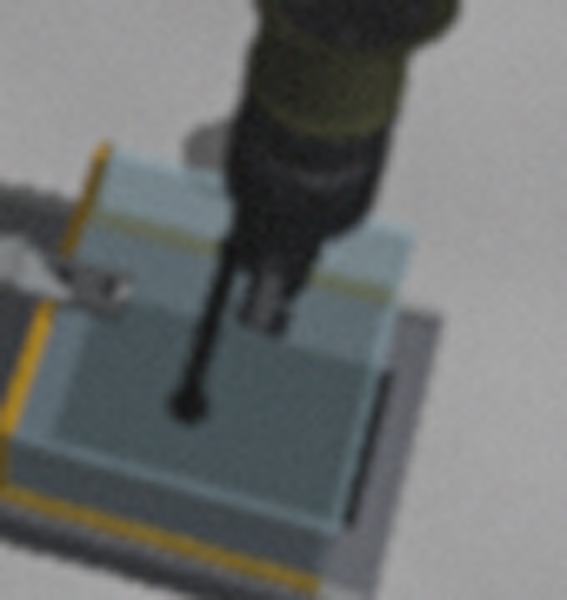

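Emit:
{"fn": "carry_out", "kwargs": {"commands": [[[0.07,-0.5,0],[0,0,0],1],[[0.12,-0.8,0],[0,0,0],1],[[0.18,-1.2,0],[0,0,0],1],[[0.24,-1.6,0],[0,0,0],1],[[0.33,-2.2,0],[0,0,0],1],[[0.45,-3,0],[0,0,0],1],[[0.57,-3.8,0],[0,0,0],1],[[0.69,-4.6,0],[0,0,0],1],[[0.81,-5.4,0],[0,0,0],1],[[0.93,-6.2,0],[0,0,0],1],[[1.05,-7,0],[0,0,0],1],[[1.17,-7.8,0],[0,0,0],1],[[1.28,-8.5,0],[0,0,0],1],[[1.37,-9.1,0],[0,0,0],1],[[1.43,-9.5,0],[0,0,0],1],[[1.47,-9.8,0],[0,0,0],1],[[1.5,-10,0],[0,0,0],1]]}}

```text
t: 9.45
position: [573.6, 82.6, 172.2]
tool_rot: [[-0.148, 0.989, 0.014], [0.989, 0.148, -0.003], [-0.005, 0.013, -1.0]]
force: [1.4, 1.1, 0.3]
gripper_width: -0.002
```

```bash
cat > st.py <<'E'
from h import *
from workcell import readout
def st():
    s=readout.read_state();p=s["position"];ex=np.array([.9889,.1486]);ey=np.array([-.1486,.9889]);o=np.array([580.8,33.2])
    print("t%.2f s=%.1f x=%.1f z=%.1f F_s=%.1f F_x=%.1f Fz=%.1f"%(s["t"],(p[:2]-o)@ey,(p[:2]-o)@ex,p[2],s["force"][:2]@ey,s["force"][:2]@ex,s["force"][2]))
if __name__=="__main__": st()
E
python3 - <<'E'
from st import *
from workcell import camera
b=cv2.cvtColor(camera("scene"),cv2.COLOR_RGB2BGR)
st()
cv2.imwrite("pics/m10.png",cv2.resize(b[160:270,190:340],(750,550),interpolation=cv2.INTER_CUBIC))
E
```

```text
t9.50 s=49.6 x=0.1 z=172.2 F_s=-0.1 F_x=-0.4 Fz=-0.1
```

View pics/m10.png

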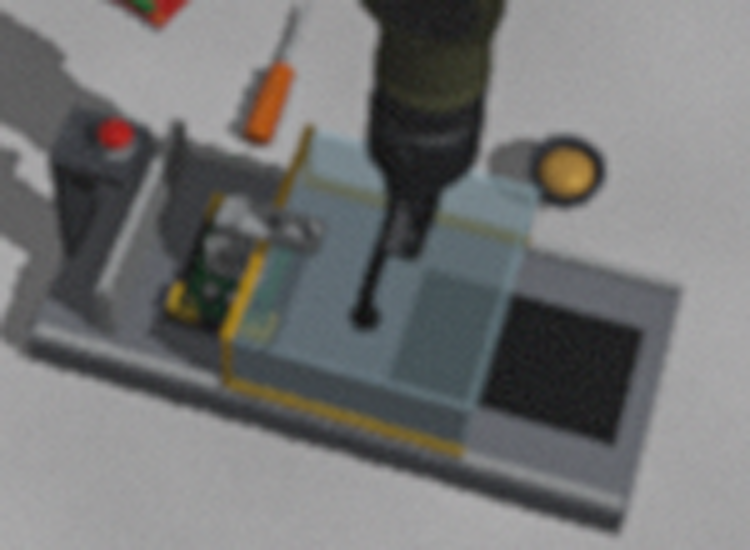

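Emit:
{"fn": "carry_out", "kwargs": {"commands": [[[0.07,-0.5,0],[0,0,0],1],[[0.15,-1,0],[0,0,0],1],[[0.22,-1.5,0],[0,0,0],1],[[0.3,-2,0],[0,0,0],1],[[0.37,-2.5,0],[0,0,0],1],[[0.45,-3,0],[0,0,0],1],[[0.51,-3.4,0],[0,0,0],1],[[0.55,-3.7,0],[0,0,0],1],[[0.55,-3.7,0],[0,0,0],1]]}}

```text
t: 10.25
position: [579.0, 44.2, 172.1]
tool_rot: [[-0.147, 0.989, 0.013], [0.989, 0.147, -0.005], [-0.007, 0.012, -1.0]]
force: [-0.3, 0.3, 0.1]
gripper_width: 0.001
```

```bash
python3 st.py
```

```text
t10.25 s=11.2 x=-0.1 z=172.1 F_s=0.4 F_x=-0.2 Fz=0.1
```

Emit:
{"fn": "carry_out", "kwargs": {"commands": [[[0.05,-0.3,0],[0,0,0],1],[[0.09,-0.6,0],[0,0,0],1],[[0.13,-0.9,0],[0,0,0],1],[[0.15,-1,0],[0,0,0],1]]}}

```text
t: 10.58
position: [580.5, 33.8, 172.1]
tool_rot: [[-0.146, 0.989, 0.013], [0.989, 0.146, -0.005], [-0.007, 0.012, -1.0]]
force: [-0.8, 0.8, 0.9]
gripper_width: 0.001
```

Emit:
{"fn": "carry_out", "kwargs": {"commands": [[[0.05,-0.3,0],[0,0,0],1],[[0.09,-0.6,0],[0,0,0],1],[[0.13,-0.9,0],[0,0,0],1],[[0.15,-1,0],[0,0,0],1]]}}

```text
t: 10.92
position: [582.1, 23.3, 172.1]
tool_rot: [[-0.146, 0.989, 0.013], [0.989, 0.146, -0.005], [-0.007, 0.012, -1.0]]
force: [0.2, 1.0, -0.1]
gripper_width: -0.003
```

Emit:
{"fn": "carry_out", "kwargs": {"commands": [[[0.03,-0.2,0],[0,0,0],1],[[0.06,-0.4,0],[0,0,0],1],[[0.08,-0.5,0],[0,0,0],1]]}}

```text
t: 11.17
position: [582.8, 18.4, 172.1]
tool_rot: [[-0.146, 0.989, 0.013], [0.989, 0.146, -0.004], [-0.006, 0.012, -1.0]]
force: [-0.4, 3.3, 1.3]
gripper_width: 0.003
```

Emit:
{"fn": "carry_out", "kwargs": {"commands": [[[0.03,-0.2,0],[0,0,0],1],[[0.06,-0.4,0],[0,0,0],1],[[0.08,-0.5,0],[0,0,0],1]]}}

```text
t: 11.42
position: [583.5, 13.6, 172.1]
tool_rot: [[-0.146, 0.989, 0.013], [0.989, 0.146, -0.004], [-0.006, 0.012, -1.0]]
force: [-0.5, 4.0, 0.8]
gripper_width: -0.0
```

Emit:
{"fn": "carry_out", "kwargs": {"commands": [[[0.03,-0.2,0],[0,0,0],1],[[0.06,-0.4,0],[0,0,0],1],[[0.08,-0.5,0],[0,0,0],1]]}}

```text
t: 11.67
position: [584.3, 8.4, 172.1]
tool_rot: [[-0.146, 0.989, 0.013], [0.989, 0.146, -0.004], [-0.005, 0.012, -1.0]]
force: [-0.4, 3.8, 0.6]
gripper_width: -0.007
```

Emit:
{"fn": "carry_out", "kwargs": {"commands": [[[0.02,-0.1,0],[0,0,0],1],[[0.04,-0.25,0],[0,0,0],1],[[0.05,-0.3,0],[0,0,0],1]]}}

```text
t: 11.92
position: [584.8, 5.2, 172.1]
tool_rot: [[-0.146, 0.989, 0.013], [0.989, 0.146, -0.004], [-0.005, 0.012, -1.0]]
force: [-0.8, 3.9, 0.8]
gripper_width: 0.001
```

Emit:
{"fn": "carry_out", "kwargs": {"commands": [[[0.02,-0.1,0],[0,0,0],1],[[0.04,-0.25,0],[0,0,0],1],[[0.05,-0.3,0],[0,0,0],1]]}}

```text
t: 12.17
position: [585.0, 3.8, 172.1]
tool_rot: [[-0.147, 0.989, 0.012], [0.989, 0.147, 0.0], [-0.001, 0.012, -1.0]]
force: [-1.3, 8.5, 1.7]
gripper_width: -0.001
```

Emit:
{"fn": "carry_out", "kwargs": {"commands": [[[0.02,-0.1,0],[0,0,0],1],[[0.04,-0.25,0],[0,0,0],1],[[0.05,-0.3,0],[0,0,0],1]]}}

```text
t: 12.42
position: [585.1, 2.6, 172.2]
tool_rot: [[-0.148, 0.989, 0.011], [0.989, 0.148, 0.005], [0.003, 0.012, -1.0]]
force: [-3.3, 8.7, 1.8]
gripper_width: 0.001
```

Emit:
{"fn": "carry_out", "kwargs": {"commands": [[[0.03,-0.2,0],[0,0,0],1],[[0.05,-0.35,0],[0,0,0],1],[[0.06,-0.4,0],[0,0,0],1]]}}

```text
t: 12.67
position: [585.4, 0.7, 172.2]
tool_rot: [[-0.149, 0.989, 0.011], [0.989, 0.149, 0.01], [0.008, 0.012, -1.0]]
force: [-1.3, 9.4, 2.4]
gripper_width: 0.0
```

Emit:
{"fn": "carry_out", "kwargs": {"commands": [[[0.03,-0.2,0],[0,0,0],1],[[0.05,-0.35,0],[0,0,0],1],[[0.06,-0.4,0],[0,0,0],1]]}}

```text
t: 12.92
position: [585.7, -1.1, 172.3]
tool_rot: [[-0.151, 0.989, 0.01], [0.989, 0.15, 0.015], [0.013, 0.012, -1.0]]
force: [-1.8, 10.5, 1.6]
gripper_width: -0.001
```

```bash
python3 st.py
python3 - <<'E'
from st import *
from workcell import camera
b=cv2.cvtColor(camera("scene"),cv2.COLOR_RGB2BGR)
cv2.imwrite("pics/m11.png",cv2.resize(b[160:270,190:340],(750,550),interpolation=cv2.INTER_CUBIC))
st()
E
```

```text
t12.92 s=-34.7 x=-0.3 z=172.3 F_s=10.6 F_x=-0.2 Fz=1.6
t12.97 s=-34.7 x=-0.3 z=172.3 F_s=10.2 F_x=0.3 Fz=1.7
```

View pics/m11.png

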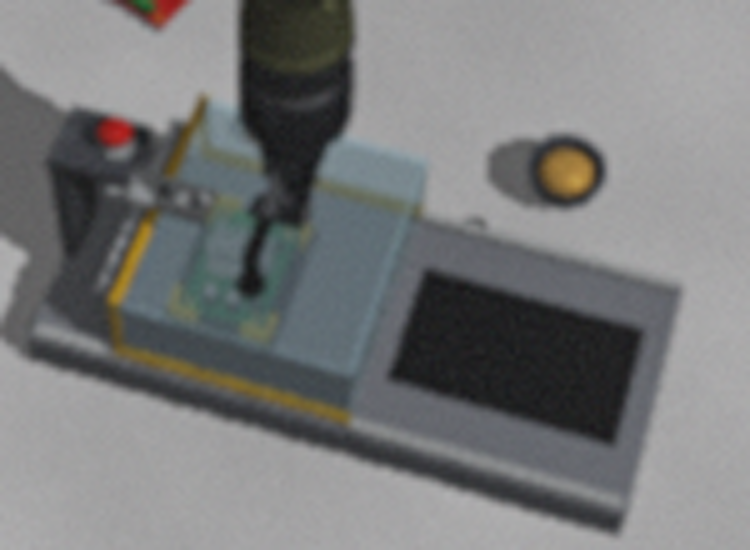

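Emit:
{"fn": "carry_out", "kwargs": {"commands": [[[0.03,-0.2,0],[-0.01,0,0],1],[[0.05,-0.35,0],[-0.01,0,0],1],[[0.06,-0.4,0],[-0.01,0,0],1]]}}

```text
t: 13.22
position: [585.9, -2.8, 172.3]
tool_rot: [[-0.152, 0.988, 0.009], [0.988, 0.152, 0.01], [0.008, 0.011, -1.0]]
force: [-1.0, 10.7, 2.2]
gripper_width: 0.004
```

Emit:
{"fn": "carry_out", "kwargs": {"commands": [[[0.03,-0.2,0],[-0.01,0,0],1],[[0.05,-0.35,0],[-0.01,0,0],1],[[0.06,-0.4,0],[-0.01,0,0],1]]}}

```text
t: 13.47
position: [586.1, -4.3, 172.2]
tool_rot: [[-0.154, 0.988, 0.009], [0.988, 0.154, 0.005], [0.004, 0.009, -1.0]]
force: [-1.1, 11.2, 1.1]
gripper_width: -0.003
```

Emit:
{"fn": "carry_out", "kwargs": {"commands": [[[0.03,-0.2,0],[-0.01,0,0],1],[[0.05,-0.35,0],[-0.01,0,0],1],[[0.06,-0.4,0],[-0.01,0,0],1]]}}

```text
t: 13.72
position: [586.3, -5.7, 172.1]
tool_rot: [[-0.156, 0.988, 0.008], [0.988, 0.156, 0.001], [-0.0, 0.008, -1.0]]
force: [-1.8, 10.5, 1.1]
gripper_width: -0.002
```

Emit:
{"fn": "carry_out", "kwargs": {"commands": [[[0.03,-0.2,0],[-0.006,0,0],1],[[0.05,-0.35,0],[-0.006,0,0],1],[[0.06,-0.4,0],[-0.006,0,0],1]]}}

```text
t: 13.97
position: [586.5, -7.1, 172.2]
tool_rot: [[-0.157, 0.988, 0.007], [0.988, 0.157, 0.001], [-0.0, 0.007, -1.0]]
force: [-1.2, 10.9, 1.9]
gripper_width: 0.001
```

Emit:
{"fn": "carry_out", "kwargs": {"commands": [[[0.03,-0.2,0],[-0.006,0,0],1],[[0.05,-0.35,0],[-0.006,0,0],1],[[0.06,-0.4,0],[-0.006,0,0],1]]}}

```text
t: 14.22
position: [586.7, -8.3, 172.2]
tool_rot: [[-0.159, 0.987, 0.006], [0.987, 0.159, 0.001], [0.0, 0.007, -1.0]]
force: [-1.6, 10.4, 1.5]
gripper_width: -0.0
```

Emit:
{"fn": "carry_out", "kwargs": {"commands": [[[0.03,-0.2,0],[-0.006,0,0],1],[[0.05,-0.35,0],[-0.006,0,0],1],[[0.06,-0.4,0],[-0.006,0,0],1]]}}

```text
t: 14.47
position: [587.0, -10.3, 172.1]
tool_rot: [[-0.161, 0.987, 0.006], [0.987, 0.161, -0.001], [-0.002, 0.006, -1.0]]
force: [-1.3, 7.8, 1.3]
gripper_width: 0.002
```

Emit:
{"fn": "carry_out", "kwargs": {"commands": [[[0.03,-0.2,0],[-0.002,0,0],1]]}}

```text
t: 14.55
position: [587.1, -11.2, 172.1]
tool_rot: [[-0.162, 0.987, 0.005], [0.987, 0.162, -0.001], [-0.002, 0.005, -1.0]]
force: [-1.1, 4.3, 1.3]
gripper_width: 0.004
```

Force fell from about 10.5 N to 4 N, which feels like the click. I ease off slowly to see whether the guard stays.

Emit:
{"fn": "carry_out", "kwargs": {"commands": [[[0,0.05,0],[0,0,0],1],[[-0.02,0.15,0],[0,0,0],1],[[-0.04,0.25,0],[0,0,0],1],[[-0.04,0.3,0],[0,0,0],1]]}}

```text
t: 14.88
position: [586.8, -8.9, 172.1]
tool_rot: [[-0.161, 0.987, 0.006], [0.987, 0.161, -0.002], [-0.003, 0.005, -1.0]]
force: [0.1, 0.1, 0.7]
gripper_width: 0.002
```

Run:
```python
from st import *
from workcell import camera
b=cv2.cvtColor(camera("scene"),cv2.COLOR_RGB2BGR)
cv2.imwrite("pics/m12f.png",b)
st()
cv2.imwrite("pics/m12.png",cv2.resize(b[170:260,190:290],(666,600),interpolation=cv2.INTER_CUBIC))
```

```text
t14.93 s=-42.3 x=-0.3 z=172.1 F_s=0.2 F_x=-0.2 Fz=-0.3
```

View pics/m12.png

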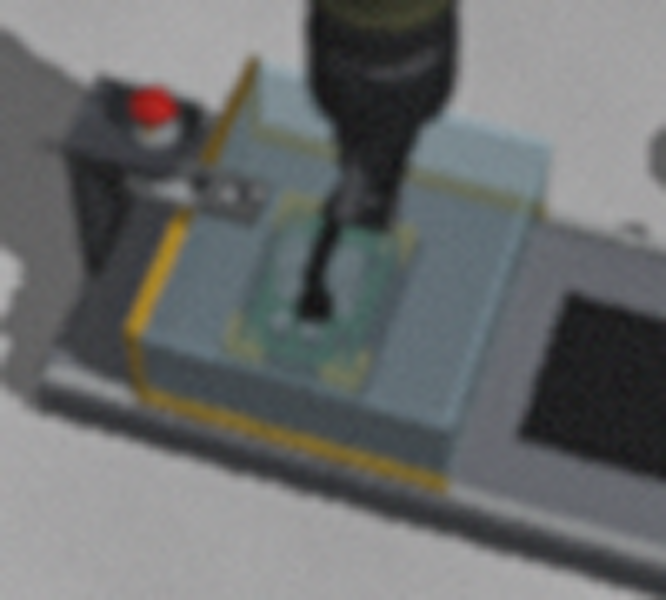

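Emit:
{"fn": "carry_out", "kwargs": {"commands": [[[-0.1,0.6,0],[0,0,0],1],[[-0.22,1.5,0],[0,0,0],1],[[-0.45,3,0.5],[0,0,0],1],[[-0.6,4,3],[0,0,0],1],[[-0.7,5,7],[0,0,0],1],[[-1,7,10],[0,0,0],1],[[-1.5,10,12],[0,0,0],1],[[-2.2,14,14],[0,0,0],1],[[-2.8,18,14],[0,0,0],1],[[-3,21,14],[0,0,0],1],[[-3,21,14],[0,0,0],1]]}}

```text
t: 15.85
position: [556.0, 207.6, 312.6]
tool_rot: [[-0.168, 0.986, 0.007], [0.986, 0.168, 0.002], [0.001, 0.007, -1.0]]
force: [0.6, -0.9, -0.3]
gripper_width: -0.002
```

Run:
```python
from st import *
from workcell import camera
b=cv2.cvtColor(camera("scene"),cv2.COLOR_RGB2BGR);a=cv2.cvtColor(camera("top"),cv2.COLOR_RGB2BGR)
st()
cv2.imwrite("pics/m13f.png",b)
cv2.imwrite("pics/m13.png",cv2.resize(b[170:260,190:290],(666,600),interpolation=cv2.INTER_CUBIC))
cv2.imwrite("pics/m13t.png",cv2.resize(a[110:225,180:333],(798,600),interpolation=cv2.INTER_CUBIC))
f0=cv2.imread("pics/m12f.png")
def edge(im):
    c=im[170:260,195:232].astype(int);m=(c[...,2]>c[...,0]+35)&(c[...,1]>c[...,0]+20);p=np.argwhere(m);return len(p),p.mean(0)
print(edge(f0),edge(b))
```

```text
t15.95 s=171.7 x=0.9 z=311.9 F_s=-0.3 F_x=-0.1 Fz=0.4
(149, array([44.93288591, 22.46979866])) (174, array([40.59195402, 23.26436782]))
```

View pics/m13.png

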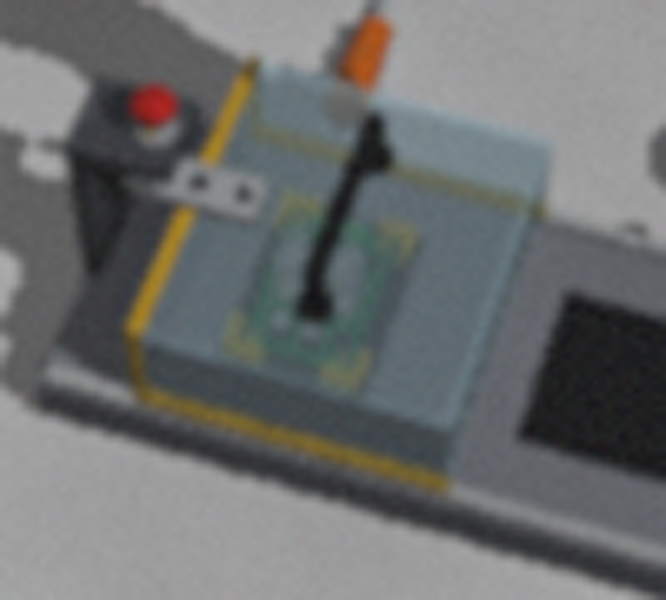

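View pics/m13t.png

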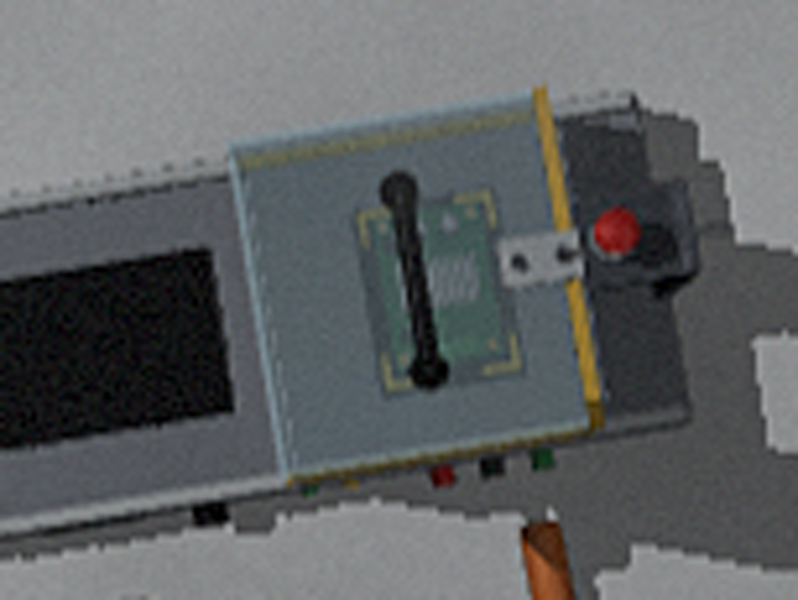

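The guard's front edge is in the same pixels as while I was still behind the handle, at (250,62) to (135,330) in the zoomed scene picture. It did not spring back, and the board is in the nest under it. I hand the job in.

```bash
python3 -c "
from workcell import job_done
print(job_done())"
```

```text
the job is handed in; nothing more can be done
None
```

The green board is seated in the yellow-cornered nest and released. The guard is slid shut over it and held by the latch, and I handed the job in at about 16 s.

- **Board:** I gripped it by the heat sink slightly above the given point, so the fingers would clear the two capacitors. The pictures after release show it inside all four corners.
- **Guard:** I pushed the handle with shut fingers in small steps. The spring came in at 3–4 N and the wedge rose to about 11 N. The force then dropped to 4 N at the click, and I stopped there, short of the rubber stops.
- **Last checks:**
    - **Force:** it read about 0 N after I backed off 2 mm.
    - **Front edge:** by eye it stayed in the same place in the pictures before and after I retreated, with no 10 mm spring-back.
    - **Arm:** it stands well clear of the tester.
- **Check that disagreed:** a colour-mask average of the guard's yellow edge differed by about 4 pixels between those two pictures. I put that down to the arm's shadow, since the edge itself lines up.
- **Not measured:** I did not re-measure the bystanders at the end. The path kept clear of them, and I felt no unexpected contact.

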